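Post the used sample bottle through the sprung flap of the waste box

ROBOT

A 6-joint arm with a two-finger parallel gripper is mounted at the origin on the work surface. World frame = base frame: x ahead of the robot, y to its left, z up, the work surface at z = 0. Lengths are in m, angles in rad, forces in N, time in s.
With the tool pointing down it reaches from about 0.35 to 0.975 m from the base axis. Payload 4.9 kg.
Tool frame: the origin (TCP) lies midway between the tips of the shut fingers; the grasp point (between the pads) lies 19 mm behind it; z points along the fingers, y is the direction in which the jaws open and shut (so a half turn about z gives the same grasp; the last joint's range is limited). The gripper opens to 85 mm and grips with 20 to 120 N. Pads are 22 mm wide; open, the fingers measure 114 mm over their backs; the gripper's body (76 mm by 85 mm) begins 54 mm behind the grasp point. The pads swing forward as they close: fully open they stand 13 mm farther back than shut.
Start: joints at [-1.258, 0.053, 1.613, -0, 1.476, -0.119], TCP at [0.262, -0.568, 0.231] pointing down, gripper open.
Joint ranges: [-3.01, 3.01], [-1.01, 2.22], [0.06, 2.58], [-1.02, 4.17], [0.09, 2.62], [-3.14, 3.14]. Speed limits (rad/s): [2.57, 2.57, 3.14, 3.14, 3.14, 3.14].

INTERFACE

Orientations are given as a unit quaternion [w, x, y, z].
In Python, from plant import state, grab_frame, camera_params, job_done, boxes_of gives the robot as it stands.
- The arm moves only by the tool step_arm, never from a script. Its argument "steps" is a list of rows, each a list of 4 numbers: the shift along the tool's x, y, z in mm, then the turn about the tool's z in degrees. A call has 1 to 8 rows; each row shifts and turns the pose as measured when the row begins, along the tool's axes as they then stand; what a row does not reach is not made up. A row lasts 1/10 s, in which the tool goes at most 50 mm and 8.59 degrees, less where a joint would pass 70% of its speed; a pose out of reach is approached as far as the arm can. A call is refused whole if a number of a shift passes 50 or a number of a turn 8.59, either way. A call with a gripper value outside its range is refused whole. "claw" is the opening in per cent of the stroke, from 0 (shut) to 100 (fully open), set as the call begins (left out, the last holds). The fingers move at their own pace and stop on an object; the grip force is fixed at half the most. Time passes only in rows, so rows that do not move let the fingers close. It gives the time, the measured TCP pose, the force and the opening at its end, in the units of the state.
- state(): the state, without advancing time (a new reading comes with each control period).
- grab_frame(name): name is "side" or "top"; returns (picture, depth): 400x640x3 uint8, red, green, blue; 400x640 float32, m along the optical axis (not along the pixel's ray), 0 where there is no reading.
- camera_params(name): a dict with "mtx" (3x3 intrinsics, pixels), "extrinsics" (4x4, takes a point from camera to world coordinates). Camera axes: x right, y down, z forward; pixel columns grow to the right and rows downward; lengths in m; the calibration is good to about 2 mm. A picture is of the moment at which its call begins. camera_params takes no time and is no camera call.
- job_done(): hands the job in, once; it reports no verdict.
Trained networks look in the newest picture that a camera, given by its name, has taken for a name from the list of things; names that differ only in an ending like _2 or _b are one class to them, and where a whole thing is asked for, a point or a joint stands for the part that bears it (a point fixed in the world has none). Each returns a list of dicts, best first, with "p" (0 to 1); they miss things now and then, are a little off and sometimes report something else, mostly with a low value. They report only what shows in the picture. A call takes as long as a camera call. They do not tell look-alikes from the thing itself.
- boxes_of(camera, label): "box" ([left, top, width, height] in pixels, round what is visible of it).
The state is a dict: "time": time; "joint_pos": joint angles; "joint_vel": joint speeds; "joint_efforts": joint torques, N m; "tool_pos": TCP position; "tool_rot": TCP orientation; "contact_force": force on the tool from outside, world axes, zero at the start; "ft_torque": the same for the moment, N m; "gripper_width": opening from 0.0 (shut) to 1.0 (fully open).
Only numpy, scipy, OpenCV 4.12 (cv2) and the standard library are available. Lean on these libraries where they do the work, as an engineer would, in place of code of your own. Each camera call takes 0.05 s, during which the arm holds its last target. There are 200 camera calls.

TASK

Take the tall square sample bottle off the stirrer and post it, bottom first, through the sloping mouth of the white waste box: it has to go right past the sprung flap inside, which must snap fully shut behind it, leaving the bottle lying in the box. Do not lean on the box with the gripper, and leave the amber jar on the stirrer, the beaker and the grey box where they stand.

Things in the scene. Friction and masses are not known exactly. Their poses are not given: they have to be found in the camera images.
- bottle: The used sample bottle: white plastic, square body 40 x 40 mm (sides along its x and y, edges slightly rounded) and 99 mm high, round white screw cap 40 mm across on top of it; 125 mm tall, about 140 g. Starts standing on the stirrer's top plate. Origin: centre of its underside, z towards the cap.
- bottle_mid (a point): Point on the bottle's axis 60 mm above its underside, near its middle; it turns with the bottle.
- bottle_top (a point): Centre of the top of the bottle's cap, 125 mm above its underside.
- dropbox: The waste box, fixed: white sheet metal, 220 mm wide (y), clear top and back. Origin on the bench right under the mouth's centre; x level, away from its front. Front wall at x = -61 mm, 177 mm high; from there a face rises to the back at 35 degrees from level, to x = 45 mm, height 252 mm; then a flat top to the back wall at x = 225 mm. Hollow inside, floor 6 mm above the bench.
- mouth: Square mouth in the sloping face, with a flat steel rim 2 mm high. Origin at its centre, flush with the face, 220 mm above the bench; z points squarely out of the face (up and to the front, 35 degrees from vertical), x up the slope, y level. Opening 58 x 58 mm along x and y; a straight throat of the same section runs 16 mm inwards along -z to the flap. The face reaches 55 mm or more from the centre.
- flap (a joint): Steel flap, 64 mm square, 4 mm thick, closing the inner end of the throat. Hinged at the throat's upslope side, it swings inwards: 0 = shut, 1.5 rad = fully open. A spring shuts it: it yields at 3 to 4 N pressed in the middle, carries the bottle's weight without opening, and pinches an item half way through against the throat's downslope edge; pushing that on takes some 3 to 10 N.
- throat_end (a point): Centre of the throat's inner end, 16 mm straight in from the mouth's centre, just outside the shut flap. The bottle comes free of flap and throat once its tail is past here, so something narrower than the mouth must follow it some 20 to 35 mm into the mouth; there the flap swings the tail to the downslope side, where it may stay caught on the throat edge, so press about 10 mm downslope of the centre, and again deeper if the flap stays open.
- stirrer: Magnetic stirrer with a white square top plate, fixed: 210 x 204 mm, top plate 190 x 190 mm at 95 mm above the bench. Origin on the bench under its centre; x away from its knobs.
- jar: Squat round amber jar, 52 mm across, 75 mm high, standing on the stirrer beside the bottle. Origin at its underside; to be left alone.
- beaker: Glass beaker, 68 mm across, 95 mm high, on the bench between the stirrer and the waste box. Origin at its underside; to be left alone.
- tipbox: Grey box, 120 x 80 x 55 mm, on the bench to the right; origin at its underside. To be left alone.
Mind the look-alikes: they are no part of the job. Leave any green or purple look-alike of the bottle alone.

How it is judged:
By the outcome, as a careful person would: the job done as asked, in the order asked, and still so for the second after the job is handed in, with the robot touching nothing.
It also fails if it takes over 64 s, if anything falls off the work surface, if the arm or the gripper's body presses on something with over 40 N, if the wrist force passes 120 N, or if a joint passes its speed limit or range.

## Working session

There is one attempt and no reset: what is moved stays moved. The work goes in short steps, Python scripts to look and compute and a tool call to move; the robot and the scene stay as the last step left them, time stands still between calls to the robot, and variables do not carry over. Pictures are saved under pics/ and viewed, about 8 in all and at most 12, crops included, and the job is handed in when it is done.

Besides the shell and the picture viewer there is one more tool, called after "Call:" as name(argument=value, ...), one argument or row to a line, values as JSON. step_arm: Moves the arm, as the interface text tells. Its arguments: {"type":"object","properties":{"steps":{"type":"array"},"claw":{"type":"number"}},"required":["steps"]}

```bash
ls; mkdir -p pics; python3 - <<'E'
from plant import *
import cv2,numpy as np
s=state();print(s)
for c in("side","top"):
    im,d=grab_frame(c);cv2.imwrite(f"pics/{c}0.png",im[...,::-1]);np.savez(f"{c}0.npz",im=im,d=d)
    p=camera_params(c);print(c,np.round(p["mtx"],1).tolist(),np.round(p["extrinsics"],3).tolist())
    for l in("bottle","jar","dropbox","mouth","beaker","stirrer","tipbox"):
        print(l,[(np.round(b["box"]).tolist(),round(b["p"],2)) for b in boxes_of(c,l)][:4])
print(state()["time"])
E
```

```text
pics
{'time': 0.0, 'joint_pos': array([-1.25800463e+00,  5.33855943e-02,  1.61432602e+00,  8.20316228e-06,
        1.47599231e+00, -1.18968834e-01]), 'joint_vel': array([ 1.39172946e-03, -1.70639978e-03, -5.48833630e-04, -7.61645130e-05,
       -1.02138016e-03, -7.92343205e-04]), 'joint_efforts': array([-1.95075285e-03, -3.93694282e+01, -3.70172489e+01, -2.61788746e-04,
        7.00308665e-03, -1.69698666e-05]), 'tool_pos': array([ 0.26136748, -0.56702656,  0.23002608]), 'tool_rot': array([-1.05107973e-03,  9.76787753e-01,  2.14206841e-01, -9.80797334e-05]), 'contact_force': array([-0.59495838, -0.09431302, -0.0503135 ]), 'ft_torque': array([ 0.00138946, -0.13542733, -0.05144692]), 'gripper_width': 0.9979464146085522}
side [[413.4, 0.0, 328.3], [0.0, 413.4, 197.6], [0.0, 0.0, 1.0]] [[-0.897, -0.302, 0.324, 0.106], [-0.443, 0.626, -0.642, 0.768], [-0.009, -0.719, -0.695, 1.023], [0.0, 0.0, 0.0, 1.0]]
bottle [([258.0, 228.0, 23.0, 40.0], 0.88), ([254.0, 211.0, 14.0, 31.0], 0.53)]
jar [([243.0, 268.0, 21.0, 30.0], 0.92)]
dropbox [([272.0, 94.0, 102.0, 118.0], 0.64)]
mouth [([324.0, 125.0, 28.0, 24.0], 0.47)]
beaker [([326.0, 226.0, 17.0, 33.0], 0.66)]
stirrer [([214.0, 248.0, 106.0, 94.0], 0.93)]
tipbox [([405.0, 150.0, 23.0, 25.0], 0.76)]
top [[480.6, 0.0, 315.3], [0.0, 480.6, 197.8], [0.0, 0.0, 1.0]] [[0.026, -0.998, 0.054, 0.44], [-0.999, -0.028, -0.024, -0.051], [0.025, -0.053, -0.998, 1.441], [0.0, 0.0, 0.0, 1.0]]
bottle [([242.0, 170.0, 23.0, 20.0], 0.83), ([241.0, 132.0, 20.0, 21.0], 0.74), ([195.0, 162.0, 24.0, 21.0], 0.62)]
jar [([161.0, 169.0, 24.0, 20.0], 0.57)]
dropbox [([327.0, 74.0, 128.0, 143.0], 0.79)]
mouth [([368.0, 160.0, 23.0, 25.0], 0.7), ([365.0, 159.0, 32.0, 33.0], 0.55)]
beaker [([259.0, 203.0, 24.0, 29.0], 0.87)]
stirrer [([153.0, 152.0, 80.0, 77.0], 0.78)]
tipbox [([425.0, 240.0, 37.0, 51.0], 0.83)]
0.8
```

View pics/top0.png

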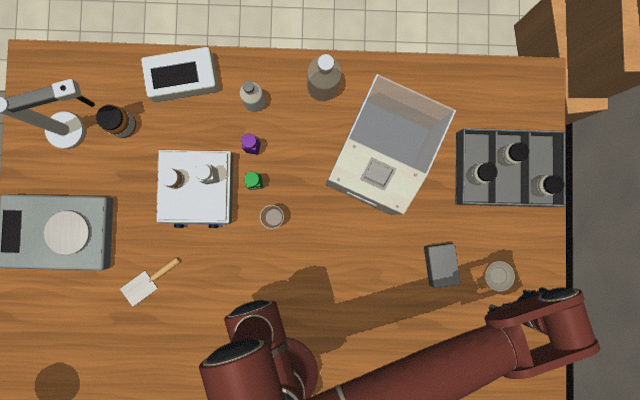

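View pics/side0.png

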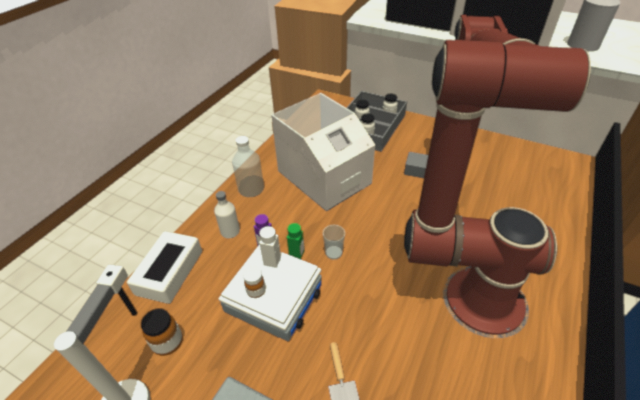

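The top view shows the robot at the bottom, the stirrer at about (195,188) and the box mouth at about (378,172). Bottle candidates are white (205,173) on the stirrer, green (253,181) and purple (251,144) on the bench. Only the white one fits "white, on the stirrer". I'll measure it and confirm in a crop.

```bash
cat > h.py <<'E'
import numpy as np,cv2
from plant import *
def cloud(c,d):
    p=camera_params(c);K=p["mtx"];T=p["extrinsics"]
    v,u=np.mgrid[:400,:640]
    P=np.stack([(u-K[0,2])/K[0,0]*d,(v-K[1,2])/K[1,1]*d,d],-1)
    W=P@T[:3,:3].T+T[:3,3];W[d<=0]=np.nan;return W
def proj(c,X):
    p=camera_params(c);T=np.linalg.inv(p["extrinsics"]);q=p["mtx"]@(T[:3,:3]@np.asarray(X).T+T[:3,3:4]);return (q[:2]/q[2]).T
E
python3 - <<'E'
from h import *
for c in("top","side"):
    z=np.load(c+"0.npz");im,d=z["im"],z["d"];W=cloud(c,d)
    # region above stirrer plate
    x0,y0,x1,y1=(150,145,240,235) if c=="top" else (214,220,325,345)
    S=W[y0:y1,x0:x1].reshape(-1,3);S=S[np.isfinite(S[:,0])]
    pl=S[abs(S[:,2]-.095)<.008];r=cv2.minAreaRect(pl[:,:2].astype(np.float32)*1000);print(c,"plate",r,np.median(pl[:,2]),len(pl))
    for lo,hi,n in((.2,.235,"cap"),(.11,.185,"mid")):
        q=S[(S[:,2]>lo)&(S[:,2]<hi)];print(n,len(q),q.mean(0).round(4) if len(q) else 0, q.min(0).round(3),q.max(0).round(3))
    # slope face
    x0,y0,x1,y1=(325,74,460,220) if c=="top" else (270,94,376,212)
    S=W[y0:y1,x0:x1].reshape(-1,3);S=S[np.isfinite(S[:,0])]
    S=S[(S[:,2]>.178)&(S[:,2]<.25)]
    best=0;rng=np.random.default_rng(0)
    for i in range(600):
        a=S[rng.choice(len(S),3,False)];n=np.cross(a[1]-a[0],a[2]-a[0]);l=np.linalg.norm(n)
        if l<1e-5: continue
        n/=l;m=abs((S-a[0])@n)<.003
        if m.sum()>best and abs(abs(n[2])-.819)<.1: best=m.sum();M=m
    Q=S[M];c0=Q.mean(0);n=np.linalg.svd(Q-c0,full_matrices=False)[2][2];n*=np.sign(n[2]);print("slope",len(Q),c0.round(4),n.round(4),"tilt",np.degrees(np.arccos(n[2])),"yaw of out",np.degrees(np.arctan2(n[1],n[0])))
t=np.load("top0.npz")["im"];s=np.load("side0.npz")["im"]
a=cv2.resize(t[140:240,145:285],None,fx=4,fy=4,interpolation=2);b=cv2.resize(t[140:210,335:420],(390,321),interpolation=2)
cc=cv2.resize(s[210:310,235:350],(390,339),interpolation=2)
C=np.zeros((600,780,3),np.uint8);e=cv2.resize(s[95:215,265:385],(220,220))
C[:257,:360]=cv2.resize(a,(360,257));C[260:260+321,:390]=b;C[:339,390:]=cc;C[345:565,400:620]=e
cv2.imwrite("pics/crop1.png",C[...,::-1])
E
```

```text
top plate ((538.839111328125, 261.74920654296875), (196.13766479492188, 198.85914611816406), 0.46017375588417053) 0.09603863411062674 3844
cap 214 [0.5653 0.2067 0.2199] [0.546 0.188 0.2  ] [0.584 0.227 0.226]
mid 498 [0.5543 0.2772 0.1572] [0.528 0.185 0.11 ] [0.588 0.33  0.185]
slope 2639 [ 0.5647 -0.2344  0.2141] [-0.5243  0.2242  0.8215] tilt 34.76448921758907 yaw of out 156.84270773139232
side plate ((549.6995849609375, 215.2933349609375), (224.40977478027344, 318.13836669921875), 13.088863372802734) 0.09356619212969619 3519
cap 207 [0.5633 0.2107 0.2153] [0.546 0.188 0.2  ] [0.584 0.228 0.223]
mid 1069 [0.5601 0.2406 0.144 ] [0.529 0.073 0.11 ] [0.679 0.334 0.185]
slope 1512 [ 0.5688 -0.233   0.2139] [-0.5175  0.2225  0.8262] tilt 34.28490038251427 yaw of out 156.73702037989045
```

View pics/crop1.png

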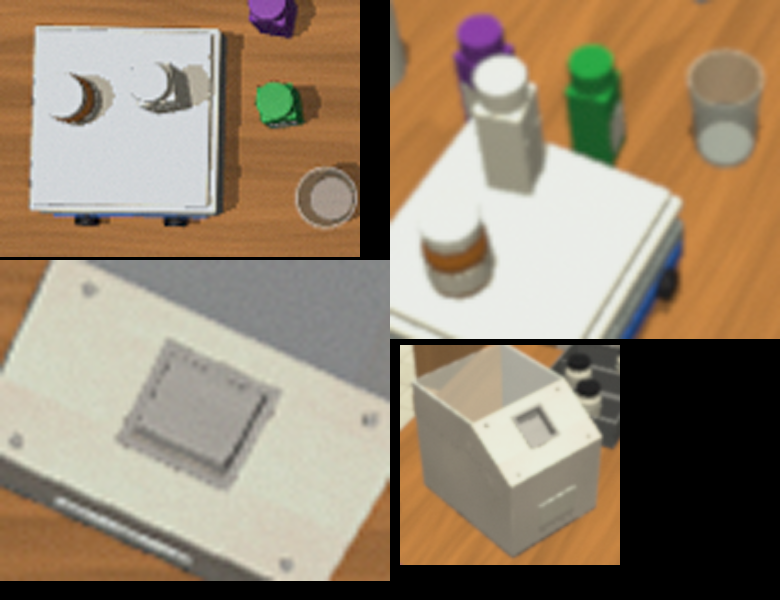

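The crop confirms that the white square bottle is on the stirrer plate, with the jar to its left and the flap shut in the mouth. Next I'll measure the bottle yaw, jar, stirrer far edge and mouth centre.

```bash
cat > m.py <<'E'
from h import *
W={c:cloud(c,np.load(c+"0.npz")["d"]) for c in("top","side")}
yaw=np.radians(-23.2);bx=np.array([np.cos(yaw),np.sin(yaw),0]);by=np.array([-bx[1],bx[0],0])
t=np.radians(35);zm=-np.sin(t)*bx+np.array([0,0,np.cos(t)]);xm=np.cos(t)*bx+np.array([0,0,np.sin(t)])
for c in W:
    S=W[c].reshape(-1,3);S=S[np.isfinite(S[:,0])]
    c0=np.array([.568,-.234,.214]);q=(S-c0)
    q=q[(np.abs(q@xm)<.14)&(np.abs(q@by)<.16)];s,y,n=q@xm,q@by,q@zm
    n0=np.median(n[(abs(n)<.01)]);n-=n0
    f=abs(n)<.004;print(c,"plane off",n0,"face y",np.percentile(y[f],[.5,99.5]),"s",np.percentile(s[f],[.5,99.5]))
    h=(n<-.008)&(n>-.022)&(abs(s)<.06)&(abs(y)<.06)
    print(" hole n",np.median(n[h]),h.sum(),"s",np.percentile(s[h],[1,99]),"y",np.percentile(y[h],[1,99]))
    b=S[(np.hypot(S[:,0]-.565,S[:,1]-.2075)<.04)&(S[:,2]>.105)&(S[:,2]<.188)]
    r=cv2.minAreaRect((b[:,:2]*1000).astype(np.float32));print(" bottle body",len(b),r)
    j=S[(np.hypot(S[:,0]-.56,S[:,1]-.3)<.05)&(S[:,2]>.12)];print(" jar",j.min(0).round(3),j.max(0).round(3))
    k=S[(abs(S[:,1]-.21)<.02)&(S[:,0]>.6)&(S[:,0]<.72)&(S[:,2]<.11)&(S[:,2]>.0)];k=k[np.argsort(k[:,0])];print(" edge",k[::max(1,len(k)//25)][:,[0,2]].round(3).tolist())
b=W["side"].reshape(-1,3);b=b[(np.hypot(b[:,0]-.565,b[:,1]-.2075)<.035)&(b[:,2]>.11)&(b[:,2]<.19)];np.save("b.npy",b)
# two-face fit: yaw minimising distance to nearest of two orthogonal lines
best=[]
for a in range(0,90,2):
    R=np.array([[np.cos(np.radians(a)),np.sin(np.radians(a))],[-np.sin(np.radians(a)),np.cos(np.radians(a))]])
    p=(b[:,:2]-[.565,.2075])@R.T;dd=np.minimum(abs(abs(p[:,0])-.02),abs(abs(p[:,1])-.02));best.append((dd.mean()*1000,a))
print(sorted(best)[:6])
E
python3 m.py
```

```text
top plane off 0.0014433487304282898 face y [-0.110466    0.10737034] s [-0.0664221   0.07442742]
 hole n -0.017035601081730224 408 s [-0.02154503  0.02915233] y [-0.03072713  0.02523108]
 bottle body 126 ((558.85107421875, 196.114013671875), (25.893266677856445, 52.95343017578125), 58.07359313964844)
 jar [0.529 0.28  0.12 ] [0.578 0.33  0.177]
 edge [[0.6, 0.095], [0.603, 0.096], [0.606, 0.093], [0.61, 0.098], [0.613, 0.096], [0.615, 0.1], [0.618, 0.101], [0.621, 0.099], [0.625, 0.094], [0.627, 0.1], [0.63, 0.095], [0.633, 0.096], [0.638, 0.079], [0.654, 0.003], [0.658, 0.006], [0.663, 0.001], [0.668, 0.001], [0.675, 0.004], [0.68, 0.001], [0.684, 0.001], [0.69, 0.005], [0.696, 0.0], [0.701, 0.004], [0.707, 0.002], [0.712, 0.002], [0.717, 0.005]]
side plane off -0.0010192306120308053 face y [-0.11331933  0.10693967] s [-0.07018266  0.07062399]
 hole n -0.017150917772275478 211 s [-0.01677984  0.03811622] y [-0.03584748  0.01234789]
 bottle body 372 ((555.3939819335938, 214.36669921875), (54.03508758544922, 29.568159103393555), 55.56914520263672)
 jar [0.529 0.283 0.12 ] [0.578 0.333 0.173]
 edge [[0.6, 0.093], [0.603, 0.094], [0.606, 0.096], [0.608, 0.097], [0.61, 0.09], [0.611, 0.094], [0.613, 0.091], [0.614, 0.093], [0.616, 0.096], [0.617, 0.094], [0.62, 0.094], [0.621, 0.094], [0.623, 0.093], [0.624, 0.094], [0.625, 0.094], [0.627, 0.092], [0.629, 0.092], [0.631, 0.092], [0.632, 0.093], [0.635, 0.091], [0.69, 0.0], [0.695, 0.001], [0.708, 0.001], [0.711, 0.0], [0.716, 0.002], [0.72, 0.001]]
[(np.float64(1.7612145182003172), 14), (np.float64(1.7634625504096222), 16), (np.float64(1.7684545965268539), 10), (np.float64(1.7723186042935868), 8), (np.float64(1.7730180866281318), 12), (np.float64(1.8008661231701308), 18)]
```

Call:
step_arm(
  steps=[
    [0,0,-45,0],
    [0,0,-45,4],
    [34,-33,0,4],
    [34,-33,0,4.7],
    [30,-38,0,0],
    [30,-38,0,0],
    [30,-38,0,0],
    [30,-38,0,0],
  ],
  claw=100,
)

```text
time: 1.6
tool_pos: [0.3941, -0.3069, 0.325]
tool_rot: [-0.0, 0.996, 0.094, 0.001]
contact_force: [1.8, 0.7, 0.4]
gripper_width: 1.001
```

```bash
cat > go.py <<'E'
import sys;from h import *
from scipy.spatial.transform import Rotation as R
s=state();q=s["tool_rot"];r=R.from_quat([q[1],q[2],q[3],q[0]])
x=r.as_matrix()[:,0];th=np.degrees(np.arctan2(x[1],x[0]))
T=np.array([float(v) for v in sys.argv[1:4]])
d=r.inv().apply(T-s["tool_pos"])*1000
print("t",round(s["time"],2),"tcp",s["tool_pos"].round(4),"yaw",th.round(2),"zaxis",r.as_matrix()[:,2].round(4),"w",round(s["gripper_width"],3),"F",s["contact_force"].round(1),"j",s["joint_pos"].round(2))
print("tool delta mm",d.round(1))
if len(sys.argv)>4:
    ty=float(sys.argv[4]);print("turn",round(-(ty-th),2),"delta at final yaw",(R.from_euler('z',ty,degrees=True)*R.from_euler('x',180,degrees=True)).inv().apply(T-s["tool_pos"]).round(4)*1000)
E
python3 go.py .565 .2075 .30 12
```

```text
t 1.6 tcp [ 0.3941 -0.3069  0.325 ] yaw 10.84 zaxis [ 2.2e-03  5.0e-04 -1.0e+00] w 1.001 F [1.8 0.7 0.4] j [-0.81 -0.29  1.77  0.    1.66  0.57]
tool delta mm [ 264.6 -473.1   25.6]
turn -1.16 delta at final yaw [ 274.2 -467.7   25. ]
```

Call:
step_arm(
  steps=[
    [24,-43,0,-1],
    [24,-43,0,0],
    [24,-43,0,0],
    [24,-43,0,0],
    [24,-43,0,0],
    [24,-43,0,0],
    [24,-43,0,0],
    [24,-43,0,0],
  ],
)

```text
time: 2.4
tool_pos: [0.5117, 0.0757, 0.3278]
tool_rot: [0.002, 0.995, 0.103, 0.005]
contact_force: [1.4, -0.9, 0.2]
gripper_width: 0.998
```

```bash
python3 go.py .565 .2075 .26 12
```

```text
t 2.4 tcp [0.5117 0.0757 0.3278] yaw 11.83 zaxis [ 0.0107 -0.0022 -0.9999] w 0.998 F [ 1.4 -0.9  0.2] j [ 0.   -0.25  1.74 -0.    1.65  1.37]
tool delta mm [  78.5 -118.4   68.1]
turn -0.17 delta at final yaw [  79.6 -117.9   67.8]
```

Call:
step_arm(
  steps=[
    [22,-34,10,0],
    [22,-34,15,0],
    [19,-30,15,0],
    [8,-12,10,0],
    [0,0,0,0],
    [0,0,0,0],
  ],
)

```text
time: 3.0
tool_pos: [0.5606, 0.2084, 0.2779]
tool_rot: [0.002, 0.994, 0.107, 0.007]
contact_force: [0.1, -0.7, 0.3]
gripper_width: 1.001
```

```bash
python3 go.py .565 .2075 .182 12; python3 - <<'E'
from h import *
for c in("side","top"):
    im,d=grab_frame(c);np.savez(c+"1.npz",im=im,d=d)
    if c=="side": cv2.imwrite("pics/side1.png",cv2.resize(im[130:330,180:430],None,fx=3,fy=3,interpolation=2)[...,::-1])
E
```

```text
t 3.0 tcp [0.5606 0.2084 0.2779] yaw 12.34 zaxis [ 0.0139 -0.0026 -0.9999] w 1.001 F [ 0.1 -0.7  0.3] j [ 0.23 -0.04  1.63 -0.01  1.54  1.59]
tool delta mm [ 2.9  1.3 96. ]
turn 0.34 delta at final yaw [ 4.2  1.8 95.9]
```

View pics/side1.png

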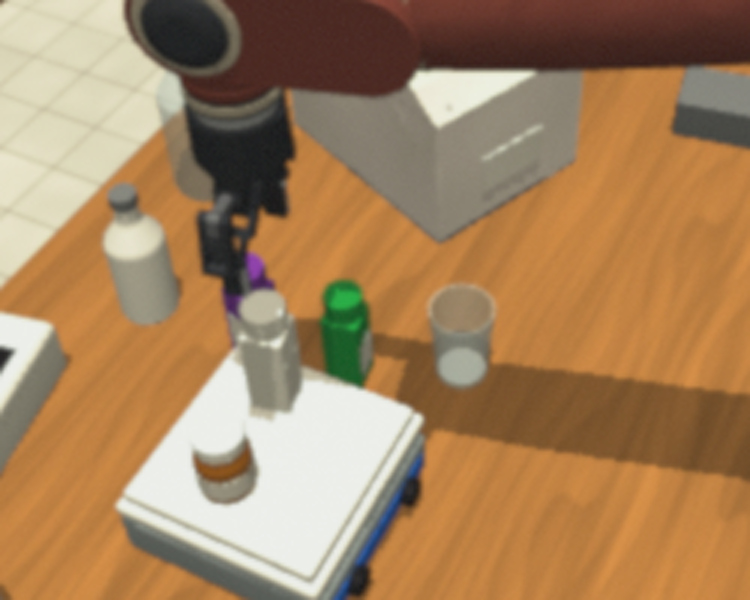

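The crop shows the open gripper above and just behind the white bottle's cap at (262,305), with the jar clear at lower left. I'll descend and grip.

Call:
step_arm(
  steps=[
    [1,0,30,0],
    [1,0,30,0],
    [1,1,24,0],
    [0,0,8,0],
    [0,0,3,0],
  ],
)

```text
time: 3.6
tool_pos: [0.5692, 0.2013, 0.1895]
tool_rot: [0.002, 0.995, 0.102, 0.014]
contact_force: [-0.4, 0.0, 0.8]
gripper_width: 0.994
```

Call:
step_arm(
  steps=[
    [0,0,0,0],
    [0,0,0,0],
    [0,0,0,0],
    [0,0,0,0],
    [0,0,0,0],
    [0,0,0,0],
    [0,0,0,0],
    [0,0,0,0],
  ],
  claw=0,
)

```text
time: 4.4
tool_pos: [0.5712, 0.201, 0.1949]
tool_rot: [0.001, 0.995, 0.102, 0.018]
contact_force: [0.2, -0.5, -2.6]
gripper_width: 0.455
```

```bash
python3 go.py .565 .2075 .182 12
```

```text
t 4.4 tcp [0.5712 0.201  0.1949] yaw 11.71 zaxis [ 3.580e-02  8.000e-04 -9.994e-01] w 0.455 F [ 0.2 -0.5 -2.6] j [ 0.22  0.01  1.72 -0.01  1.38  1.59]
tool delta mm [-5.2 -7.7 12.7]
turn -0.29 delta at final yaw [-4.7 -7.6 12.9]
```

The grip sits about 12 mm too high because of an upward drift in the holding rows. I'll regrip lower and counter the drift.

Call:
step_arm(
  steps=[
    [0,0,0.7,0],
    [0,0,3,0],
    [0,0,6,0],
    [0,0,6,0],
    [0,0,4,0],
    [0,0,1,0],
  ],
  claw=75,
)

```text
time: 5.0
tool_pos: [0.5723, 0.2012, 0.1729]
tool_rot: [0.001, 0.995, 0.102, 0.018]
contact_force: [-0.2, -1.1, -0.2]
gripper_width: 0.753
```

```bash
python3 go.py .571 .201 .182 12
```

```text
t 5.0 tcp [0.5723 0.2012 0.1729] yaw 11.71 zaxis [ 0.0367  0.001  -0.9993] w 0.753 F [-0.2 -1.1 -0.2] j [ 0.22  0.03  1.74 -0.01  1.34  1.59]
tool delta mm [-1.  -0.1 -9.1]
turn -0.29 delta at final yaw [-1.3 -0.1 -9.1]
```

Call:
step_arm(
  steps=[
    [0,0,-5,0],
    [0,0,-3,0],
    [0,0,0,0],
  ],
)

```text
time: 5.3
tool_pos: [0.572, 0.2011, 0.1813]
tool_rot: [0.001, 0.995, 0.102, 0.018]
contact_force: [-0.5, 0.6, 0.0]
gripper_width: 0.75
```

Call:
step_arm(
  steps=[
    [0,0,0.3,0],
    [0,0,0.3,0],
    [0,0,0.3,0],
    [0,0,0.3,0],
    [0,0,0.3,0],
    [0,0,0.3,0],
  ],
  claw=0,
)

```text
time: 5.9
tool_pos: [0.5727, 0.2016, 0.1819]
tool_rot: [0.001, 0.995, 0.102, 0.019]
contact_force: [-1.0, 0.8, 2.5]
gripper_width: 0.465
```

```bash
python3 go.py .571 .201 .182 0
```

```text
t 5.9 tcp [0.5727 0.2016 0.1819] yaw 11.72 zaxis [ 0.0388  0.002  -0.9992] w 0.465 F [-1.   0.8  2.5] j [ 0.22  0.02  1.73 -0.01  1.35  1.59]
tool delta mm [-1.8  0.2 -0.1]
turn 11.72 delta at final yaw [-1.7  0.6 -0.1]
```

Gripped (opening 0.465, about 40 mm). I'll lift, turn square and go behind the stirrer. There its fixed far edge can pivot the bottle in the grip, since rows cannot tilt the tool.

Call:
step_arm(
  steps=[
    [0,0,-25,0],
    [0,0,-30,0],
    [10,0,0,6],
    [25,0,0,5.7],
    [30,0,0,0],
    [30,0,0,0],
    [25,0,0,0],
    [0,0,0,0],
  ],
)

```text
time: 6.7
tool_pos: [0.691, 0.2044, 0.234]
tool_rot: [0.001, 1.0, -0.004, 0.014]
contact_force: [-0.4, -1.7, -1.4]
gripper_width: 0.456
```

```bash
python3 go.py .692 .2015 .154 0
```

```text
t 6.7 tcp [0.691  0.2044 0.234 ] yaw -0.46 zaxis [ 0.0289 -0.0013 -0.9996] w 0.456 F [-0.4 -1.7 -1.4] j [ 0.19  0.25  1.39 -0.01  1.47  1.77]
tool delta mm [-1.3  2.8 80. ]
turn -0.46 delta at final yaw [ 1.   2.9 80. ]
```

Call:
step_arm(
  steps=[
    [0,0,25,0],
    [0,0,25,0],
    [0,0,20,0],
    [-1,0,8,0],
    [0,0,0,0],
  ],
)

```text
time: 7.2
tool_pos: [0.6895, 0.2039, 0.1499]
tool_rot: [0.001, 1.0, -0.004, 0.012]
contact_force: [0.4, -0.4, -1.7]
gripper_width: 0.46
```

```bash
python3 go.py .606 .204 .154 0
```

```text
t 7.2 tcp [0.6895 0.2039 0.1499] yaw -0.46 zaxis [ 0.0232 -0.0024 -0.9997] w 0.46 F [ 0.4 -0.4 -1.7] j [ 0.19  0.31  1.46 -0.01  1.35  1.77]
tool delta mm [-83.4   0.6  -6.1]
turn -0.46 delta at final yaw [-83.5  -0.1  -4.1]
```

Call:
step_arm(
  steps=[
    [-8,0,0,0],
    [-8,0,0,0],
    [-8,0,0,0],
    [-7,0,0,0],
    [-7,0,0,0],
  ],
)

```text
time: 7.7
tool_pos: [0.6532, 0.2052, 0.1548]
tool_rot: [-0.0, 1.0, -0.004, 0.02]
contact_force: [5.8, -0.2, -3.0]
gripper_width: 0.456
```

Call:
step_arm(
  steps=[
    [-7,0,0,0],
    [-7,0,0,0],
    [-7,0,0,0],
  ],
)

```text
time: 8.0
tool_pos: [0.6366, 0.2052, 0.1594]
tool_rot: [-0.001, 1.0, -0.004, 0.03]
contact_force: [7.0, -0.5, -2.3]
gripper_width: 0.455
```

```bash
python3 go.py .606 .204 .154 0
```

```text
t 8.0 tcp [0.6366 0.2052 0.1594] yaw -0.4 zaxis [ 0.0595  0.0012 -0.9982] w 0.455 F [ 7.  -0.5 -2.3] j [ 0.21  0.17  1.61 -0.01  1.3   1.79]
tool delta mm [-30.9   1.5   3.5]
turn -0.4 delta at final yaw [-30.6   1.2   5.4]
```

Call:
step_arm(
  steps=[
    [-7,0,2,0],
    [-7,0,2,0],
    [-7,0,2,0],
    [-7,0,2,0],
    [-7,0,2,0],
    [-7,0,2,0],
  ],
)

```text
time: 8.6
tool_pos: [0.6074, 0.2053, 0.1592]
tool_rot: [-0.002, 0.999, -0.003, 0.054]
contact_force: [9.1, -0.5, -0.4]
gripper_width: 0.456
```

```bash
python3 go.py .606 .204 .154 0;python3 - <<'E'
from h import *
for c in("side","top"):
    im,d=grab_frame(c);np.savez(c+"2.npz",im=im,d=d)
    if c=="side": cv2.imwrite("pics/side2.png",cv2.resize(im[130:330,180:430],None,fx=3,fy=3,interpolation=2)[...,::-1])
E
```

```text
t 8.6 tcp [0.6074 0.2053 0.1592] yaw -0.37 zaxis [ 0.1075  0.0037 -0.9942] w 0.456 F [ 9.1 -0.5 -0.4] j [ 0.22  0.08  1.71 -0.02  1.25  1.8 ]
tool delta mm [-2.   1.3  5. ]
turn -0.37 delta at final yaw [-1.4  1.3  5.2]
```

View pics/side2.png

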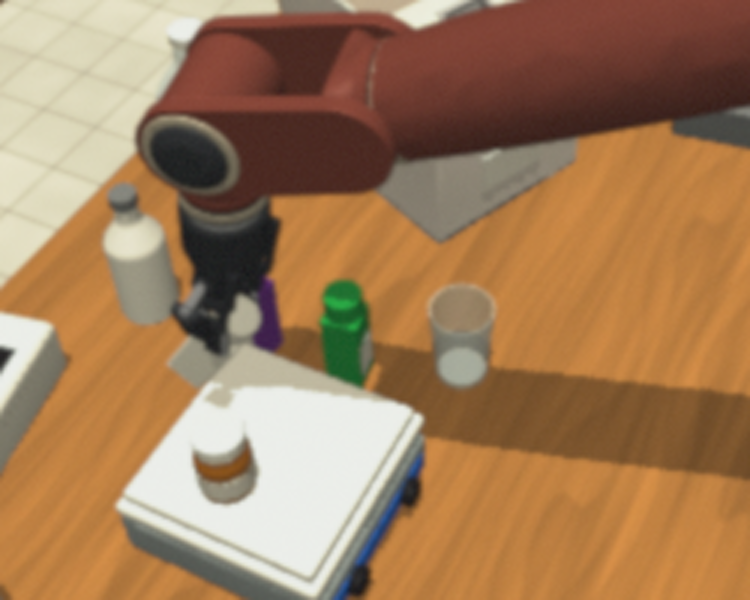

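The bottle is now clearly tilted (crop: bottom at (190,360), cap at (245,320)), top leaning towards the robot as wanted. I'll lift it off, then measure the tilt.

Call:
step_arm(
  steps=[
    [3,0,-20,0],
    [0,0,-40,0],
    [0,0,-40,0],
    [0,0,-40,0],
    [0,0,-40,4],
    [0,0,-20,8],
    [0,0,0,8],
    [0,0,0,3],
  ],
)

```text
time: 9.5
tool_pos: [0.5792, 0.2041, 0.3648]
tool_rot: [-0.009, 0.977, -0.21, 0.04]
contact_force: [-0.2, -0.5, -2.0]
gripper_width: 0.455
```

```bash
cat > tilt.py <<'E'
import sys;from h import *
# bottle points near gripper axis: white bright points in a box around the TCP
s=state();P=s["tool_pos"];n=sys.argv[1];pts=[]
for c in("side","top"):
    im,d=grab_frame(c);np.savez(c+n+".npz",im=im,d=d);W=cloud(c,d)
    m=np.isfinite(W[...,0])&(np.linalg.norm(np.nan_to_num(W)-P,axis=-1)<.14)&(im.min(-1)>105)&((im.max(-1).astype(int)-im.min(-1))<40)
    if len(sys.argv)>2: m&=W[...,2]>float(sys.argv[2])
    q=W[m];print(c,len(q),q.mean(0).round(3) if len(q) else "")
    u,v=proj(c,[P])[0].astype(int);a=max(0,v-70);b=max(0,u-90);cr=im[a:a+150,b:b+180]
    cv2.imwrite(f"pics/{c}{n}.png",cv2.resize(cr,None,fx=4,fy=4,interpolation=2)[...,::-1])
    pts.append(q)
np.save("pts"+n+".npy",np.vstack(pts))
for c,q in zip("st",pts):
    if len(q)>20:
        q=q-P; vals,V=np.linalg.eigh(np.cov(q.T));v=V[:,2]*np.sign(V[2,2]);print(c,"axis up",v.round(3),"tilt",np.degrees(np.arccos(v[2])).round(1),"sd",np.sqrt(vals).round(4),"min",q.min(0).round(3),"max",q.max(0).round(3))
E
python3 go.py .511 -.21 .30 -23.2; python3 tilt.py 3 .2
```

```text
t 9.5 tcp [0.5792 0.2041 0.3648] yaw -24.33 zaxis [ 0.0812  0.0014 -0.9967] w 0.455 F [-0.2 -0.5 -2. ] j [ 0.23 -0.07  1.52 -0.02  1.61  2.22]
tool delta mm [103.4 407.7  58.5]
turn -1.13 delta at final yaw [100.4 407.5  64.8]
side 362 [0.583 0.212 0.38 ]
top 322 [0.614 0.185 0.353]
s axis up [-0.393  0.121  0.911] tilt 24.3 sd [0.0101 0.0201 0.0455] min [-0.028 -0.016 -0.073] max [0.063 0.056 0.125]
t axis up [-0.542 -0.099  0.835] tilt 33.4 sd [0.0043 0.0116 0.0369] min [-0.046 -0.063 -0.076] max [0.068 0.003 0.103]
```

View pics/side3.png

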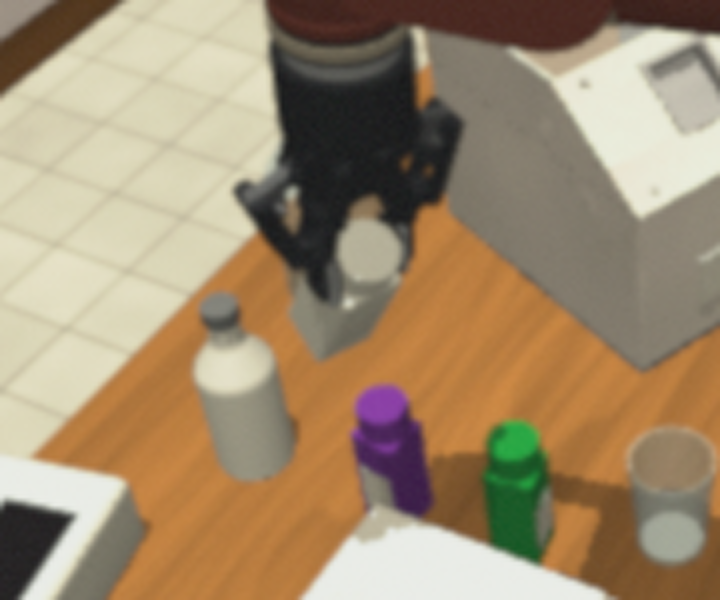

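The picture shows the bottle held by the cap with its bottom pointing away from the robot, about 33–36° from vertical, which matches the throat. I'll carry it to the mouth.

Call:
step_arm(
  steps=[
    [9,35,0,0],
    [10,41,0,0],
    [10,41,0,0],
    [10,41,0,0],
    [10,41,0,0],
    [10,41,0,0],
    [10,41,0,0],
    [10,41,0,0],
  ],
)

```text
time: 10.4
tool_pos: [0.515, -0.1272, 0.352]
tool_rot: [-0.009, 0.98, -0.196, 0.029]
contact_force: [1.6, 0.5, -1.8]
gripper_width: 0.46
```

```bash
python3 go.py .510 -.21 .33 -23.2
```

```text
t 10.4 tcp [ 0.515  -0.1272  0.352 ] yaw -22.65 zaxis [ 0.0602  0.0071 -0.9982] w 0.46 F [ 1.6  0.5 -1.8] j [-0.4  -0.26  1.7   0.03  1.64  1.57]
tool delta mm [26. 79. 21.]
turn 0.55 delta at final yaw [28. 78. 22.]
```

Call:
step_arm(
  steps=[
    [9,30,3,0.5],
    [9,28,5,0],
    [5,14,6,0],
    [2,5,4,0],
    [0,0,0,0],
    [0,0,0,0],
  ],
)

```text
time: 11.0
tool_pos: [0.5043, -0.2122, 0.3278]
tool_rot: [-0.012, 0.979, -0.2, 0.023]
contact_force: [0.9, -0.1, -1.9]
gripper_width: 0.456
```

```bash
python3 go.py .510 -.21 .298 -23.2; python3 tilt.py 4 .25; python3 - <<'E'
from h import *
a=cv2.imread("pics/side4.png");b=cv2.imread("pics/top4.png")
cv2.imwrite("pics/both4.png",np.hstack([cv2.resize(a,(400,400*a.shape[0]//a.shape[1])),cv2.resize(b,(400,400*a.shape[0]//a.shape[1]))]))
E
```

```text
t 11.0 tcp [ 0.5043 -0.2122  0.3278] yaw -23.16 zaxis [ 0.0497  0.0141 -0.9987] w 0.456 F [ 0.9 -0.1 -1.9] j [-0.55 -0.2   1.69  0.04  1.61  1.42]
tool delta mm [ 3.2 -3.3 30.1]
turn 0.04 delta at final yaw [ 4.4 -4.3 29.8]
side 270 [ 0.52  -0.209  0.317]
top 59 [ 0.553 -0.194  0.367]
s axis up [-0.581  0.038  0.813] tilt 35.6 sd [0.0108 0.0123 0.0473] min [-0.027 -0.058 -0.077] max [0.108 0.024 0.052]
t axis up [-0.401  0.426  0.811] tilt 35.8 sd [0.0066 0.0098 0.1065] min [ 0.004 -0.074 -0.078] max [0.116 0.062 0.111]
```

View pics/both4.png

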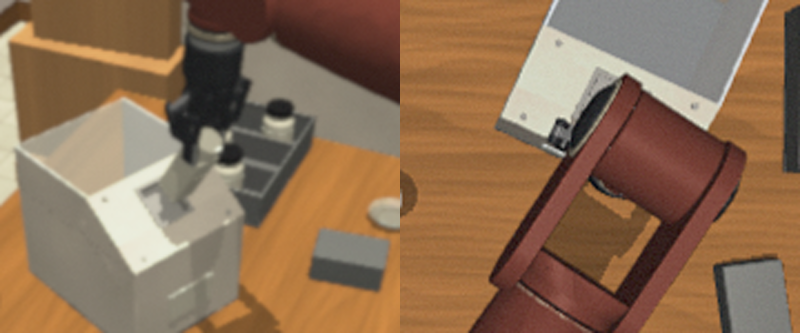

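```bash
cat > mf.py <<'E'
from h import *
yaw=np.radians(-23.2);bx=np.array([np.cos(yaw),np.sin(yaw),0]);by=np.array([-bx[1],bx[0],0])
t=np.radians(35);zm=-np.sin(t)*bx+np.array([0,0,np.cos(t)]);xm=np.cos(t)*bx+np.array([0,0,np.sin(t)])
M=np.array([.574,-.2387,.219])
def tom(X): q=(np.asarray(X)-M)*1000;return np.stack([q@xm,q@by,q@zm],-1)
E
python3 - <<'E'
from mf import *
z=np.load("side4.npz");W=cloud("side",z["d"]);im=z["im"].astype(int)
q=tom(W[np.isfinite(W[...,0])&(im.min(-1)>70)&(im.max(-1)-im.min(-1)<45)]);
for lo in range(-20,170,10):
    a=q[(q[:,2]>=lo)&(q[:,2]<lo+10)&(abs(q[:,0])<45)&(abs(q[:,1])<45)]
    if len(a): print(lo,len(a),"s",np.percentile(a[:,0],[3,50,97]).round(),"y",np.percentile(a[:,1],[3,50,97]).round())
z=np.load("top0.npz");q=tom(cloud("top",z["d"]).reshape(-1,3))
h=(q[:,2]<-10)&(q[:,2]>-20)&(abs(q[:,0])<45)&(abs(q[:,1])<45);print("flap",np.percentile(q[h],[1,99],axis=0).round(1))
r=(q[:,2]>1.2)&(q[:,2]<5)&(abs(q[:,0])<50)&(abs(q[:,1])<50);print("rim",r.sum(),np.percentile(q[r],[2,98],axis=0).round(1))
print("tcp in mouth frame",tom(state()["tool_pos"]))
E
```

```text
-20 129 s [-24.   0.  28.] y [-30.  -6.  13.]
-10 171 s [-44. -12.  44.] y [-41.  19.  43.]
0 154 s [-42. -14.  44.] y [-41.  15.  42.]
30 2 s [ 7. 14. 20.] y [15. 16. 17.]
40 19 s [-19.   1.  19.] y [-8. 18. 21.]
50 26 s [-19.  -8.  16.] y [-11.  18.  20.]
60 36 s [-18.  -6.  21.] y [-13.  18.  21.]
70 28 s [-17.  -4.  17.] y [-11.  17.  21.]
80 38 s [-16.  -2.  21.] y [-11.  17.  20.]
90 31 s [-16.  -4.  19.] y [-16.  16.  19.]
100 38 s [-15.  -2.  23.] y [-14.  17.  20.]
110 35 s [-14.   0.  24.] y [-11.  16.  19.]
120 24 s [-12.  -8.  25.] y [-16.  16.  20.]
130 25 s [-11.  -9.  -1.] y [-18.   8.  21.]
140 28 s [-10.  -5.   8.] y [-31.   9.  24.]
150 36 s [-9.  2. 28.] y [-36.   9.  27.]
160 113 s [-6.  9. 26.] y [-27.  -4.  18.]
flap [[-30.5 -28.7 -19.7]
 [ 20.1  27.2 -10.4]]
rim 538 [[-48.3 -48.5   1.3]
 [ 48.7  48.1   4.9]]
tcp in mouth frame [  1.63555576  -2.8725831  132.08026387]
```

The bottle's axis is aligned within about 5° and centred within about 2 mm, with its bottom 38 mm outside the mouth. I'll insert along the bottle's axis.

Call:
step_arm(
  steps=[
    [4.7,0,8.7,0],
    [5.7,0,10.4,0],
    [5.7,0,10.4,0],
    [4.7,0,8.7,0],
  ],
)

```text
time: 11.5
tool_pos: [0.5284, -0.2181, 0.2905]
tool_rot: [-0.011, 0.98, -0.198, 0.025]
contact_force: [1.5, 0.3, -1.5]
gripper_width: 0.456
```

```bash
cat >> go.py <<'E'
from mf import tom
p=s["tool_pos"];print("mouth frame tcp",tom(p).round(1),"grasp",tom(p-r.as_matrix()[:,2]*.023).round(1))
E
python3 go.py .510 -.21 .298
```

```text
t 11.5 tcp [ 0.5284 -0.2181  0.2905] yaw -22.9 zaxis [ 0.0543  0.0119 -0.9985] w 0.456 F [ 1.5  0.3 -1.5] j [-0.54 -0.13  1.7   0.04  1.54  1.43]
tool delta mm [-19.7  -0.5  -8.4]
mouth frame tcp [ 0.   1.  87.3] grasp [ 12.3   0.3 106.7]
```

Call:
step_arm(
  steps=[
    [4.5,0,7.5,0],
    [5,0,8.5,0],
    [5,0,8.5,0],
    [5,0,8.5,0],
  ],
)

```text
time: 11.9
tool_pos: [0.5474, -0.225, 0.2568]
tool_rot: [-0.012, 0.98, -0.198, 0.021]
contact_force: [-5.2, 2.7, 1.7]
gripper_width: 0.453
```

```bash
python3 go.py .510 -.21 .298
```

```text
t 11.9 tcp [ 0.5474 -0.225   0.2568] yaw -22.89 zaxis [ 0.046   0.0146 -0.9988] w 0.453 F [-5.2  2.7  1.7] j [-0.53 -0.06  1.69  0.04  1.49  1.43]
tool delta mm [-38.8  -0.6 -42.6]
mouth frame tcp [-2.7  2.2 48.1] grasp [ 9.7  1.4 67.4]
```

Call:
step_arm(
  steps=[
    [4.5,0,7,0],
    [5,0,7.5,0],
    [4.5,0,7,0],
  ],
)

```text
time: 12.2
tool_pos: [0.5589, -0.2291, 0.232]
tool_rot: [-0.013, 0.98, -0.198, 0.015]
contact_force: [-3.8, 2.1, -0.6]
gripper_width: 0.457
```

```bash
python3 go.py .510 -.21 .298
```

```text
t 12.2 tcp [ 0.5589 -0.2291  0.232 ] yaw -22.9 zaxis [ 0.0347  0.0198 -0.9992] w 0.457 F [-3.8  2.1 -0.6] j [-0.53 -0.01  1.68  0.03  1.46  1.44]
tool delta mm [-50.9  -0.7 -67.3]
mouth frame tcp [-7.   2.9 20.8] grasp [ 5.7  2.2 39.9]
```

Call:
step_arm(
  steps=[
    [3.5,-1,5.5,0],
    [2,0,3,0],
    [0,0,0,0],
  ],
)

```text
time: 12.5
tool_pos: [0.5641, -0.2297, 0.2194]
tool_rot: [-0.014, 0.98, -0.198, 0.012]
contact_force: [-1.3, 1.2, -1.0]
gripper_width: 0.457
```

```bash
python3 go.py .510 -.21 .298; python3 tilt.py 5 .2; python3 - <<'E'
from h import *
a=cv2.imread("pics/side5.png");cv2.imwrite("pics/s5.png",a)
E
```

```text
t 12.5 tcp [ 0.5641 -0.2297  0.2194] yaw -22.89 zaxis [ 0.029   0.0227 -0.9993] w 0.457 F [-1.3  1.2 -1. ] j [-0.52  0.01  1.68  0.03  1.44  1.44]
tool delta mm [-56.1   0.3 -79.7]
mouth frame tcp [-10.2   4.3   7.6] grasp [ 2.7  3.6 26.6]
side 1286 [ 0.598 -0.217  0.227]
top 2105 [ 0.64  -0.223  0.243]
s axis up [0.513 0.858 0.026] tilt 88.5 sd [0.0159 0.0352 0.0674] min [-0.06  -0.123 -0.019] max [0.126 0.1   0.107]
t axis up [ 0.2   -0.97   0.142] tilt 81.9 sd [0.0123 0.0396 0.0615] min [-0.049 -0.127 -0.019] max [0.136 0.103 0.111]
```

View pics/s5.png

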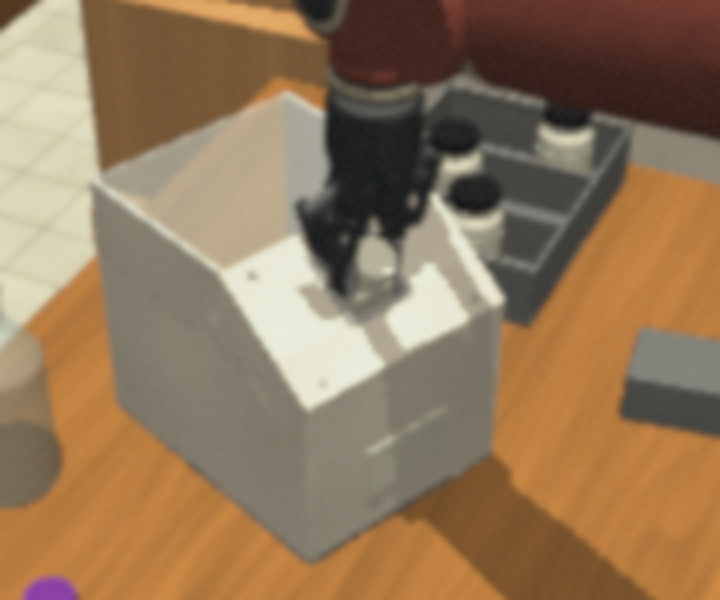

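The gripper is near the face with only the cap outside (371,258), at low force. I'll release (the flap should pinch the bottle), rise and close the fingers.

Call:
step_arm(
  steps=[
    [0,0,-0.5,0],
    [0,0,-0.5,0],
    [0,0,-0.5,0],
    [0,0,-3,0],
    [0,0,-15,0],
    [0,0,-25,0],
    [0,0,-25,0],
    [0,0,-10,0],
  ],
  claw=65,
)

```text
time: 13.4
tool_pos: [0.5645, -0.233, 0.3104]
tool_rot: [-0.012, 0.98, -0.198, 0.021]
contact_force: [0.4, -0.6, 0.8]
gripper_width: 0.649
```

Call:
step_arm(
  steps=[
    [0,0,0,0],
    [0,0,0,0],
    [0,0,0,0],
    [0,0,0,0],
    [0,0,0,0],
    [0,0,0,0],
    [0,0,0,0],
    [0,0,0,0],
  ],
  claw=0,
)

```text
time: 14.2
tool_pos: [0.564, -0.2327, 0.3084]
tool_rot: [-0.012, 0.98, -0.198, 0.019]
contact_force: [-0.4, -0.5, 0.1]
gripper_width: -0.003
```

```bash
python3 go.py .510 -.21 .298; python3 - <<'E'
from mf import *
im,d=grab_frame("side");cv2.imwrite("pics/side6.png",cv2.resize(im[80:220,250:420],None,fx=4,fy=4,interpolation=2)[...,::-1])
q=tom(cloud("side",d)[np.isfinite(cloud("side",d)[...,0])])
for lo in range(4,80,8):
    a=q[(q[:,2]>=lo)&(q[:,2]<lo+8)&(abs(q[:,0])<45)&(abs(q[:,1])<45)]
    if len(a): print(lo,len(a),"s",np.percentile(a[:,0],[3,50,97]).round(),"y",np.percentile(a[:,1],[3,50,97]).round())
E
```

```text
t 14.2 tcp [ 0.564  -0.2327  0.3084] yaw -22.92 zaxis [ 0.0429  0.0165 -0.9989] w -0.003 F [-0.4 -0.5  0.1] j [-0.53 -0.04  1.58  0.04  1.57  1.44]
tool delta mm [-58.9   0.4   8.4]
mouth frame tcp [41.8  1.6 79.9] grasp [54.4  0.9 99.1]
4 71 s [-35.  -7.  43.] y [-34.  14.  34.]
12 55 s [-10.  11.  33.] y [-12.  12.  22.]
20 49 s [-5. 14. 24.] y [-6. 10. 22.]
28 27 s [ 2.  9. 16.] y [-9.  6. 19.]
76 1 s [42. 42. 42.] y [7. 7. 7.]
```

View pics/side6.png

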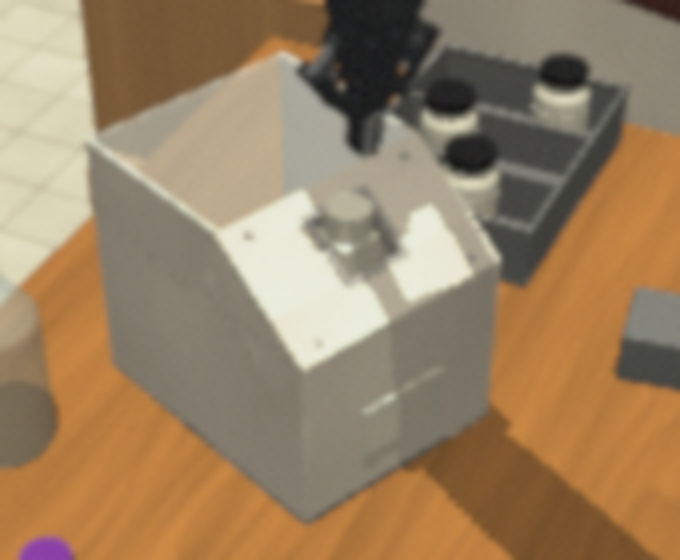

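The bottle is held by the flap, standing nearly upright in the mouth with its cap at crop (348,210), about 35 mm out, and the fingers are now shut above it. I'll press it through from above.

Call:
step_arm(
  steps=[
    [0,-1.5,20,0],
    [0,0,20,0],
    [0,0,10,0],
    [0,0,8,0],
    [0,0,8,0],
  ],
)

```text
time: 14.75
tool_pos: [0.5688, -0.231, 0.2438]
tool_rot: [-0.011, 0.98, -0.198, 0.022]
contact_force: [-1.6, 0.8, 1.7]
gripper_width: -0.002
```

```bash
cat >> go.py <<'E'
m=tom(p);print("box x,z of tip",(m[0]*.819-m[2]*.574).round(1),(m[0]*.574+m[2]*.819).round(1))
E
python3 go.py .510 -.21 .298
```

```text
t 14.75 tcp [ 0.5688 -0.231   0.2438] yaw -22.93 zaxis [ 0.0475  0.0136 -0.9988] w -0.002 F [-1.6  0.8  1.7] j [-0.52 -0.01  1.65  0.04  1.46  1.44]
tool delta mm [-60.2   1.8 -56.6]
mouth frame tcp [ 7.8  5.1 24.8] grasp [20.3  4.3 44.2]
box x,z of tip -7.9 24.8
```

Call:
step_arm(
  steps=[
    [1,1,7,0],
    [1,0,7,0],
    [1,0,7,0],
    [1,0,7,0],
  ],
)

```text
time: 15.15
tool_pos: [0.5746, -0.2338, 0.2161]
tool_rot: [-0.011, 0.98, -0.198, 0.024]
contact_force: [-1.0, 0.1, 1.9]
gripper_width: -0.003
```

```bash
python3 go.py .510 -.21 .298
```

```text
t 15.15 tcp [ 0.5746 -0.2338  0.2161] yaw -22.93 zaxis [ 0.0505  0.0119 -0.9987] w -0.003 F [-1.   0.1  1.9] j [-0.52  0.02  1.67  0.04  1.41  1.44]
tool delta mm [-65.3   0.7 -84.8]
mouth frame tcp [-2.8  4.7 -1.6] grasp [ 9.6  4.  17.8]
box x,z of tip -1.4 -2.9
```

Call:
step_arm(
  steps=[
    [0,1,7,0],
    [0,1,7,0],
    [0,0,7,0],
  ],
)

```text
time: 15.45
tool_pos: [0.5752, -0.2357, 0.1931]
tool_rot: [-0.011, 0.98, -0.198, 0.024]
contact_force: [-0.9, -0.3, 1.4]
gripper_width: 0.0
```

```bash
python3 go.py .510 -.21 .298; python3 - <<'E'
from mf import *
im,d=grab_frame("side");cv2.imwrite("pics/side7.png",cv2.resize(im[80:220,250:420],None,fx=4,fy=4,interpolation=2)[...,::-1])
E
```

```text
t 15.45 tcp [ 0.5752 -0.2357  0.1931] yaw -22.93 zaxis [ 0.0509  0.0117 -0.9986] w 0.0 F [-0.9 -0.3  1.4] j [-0.52  0.04  1.69  0.04  1.37  1.44]
tool delta mm [ -65.6   -1.5 -107.8]
mouth frame tcp [-14.9   3.3 -21.2] grasp [-2.6  2.6 -1.8]
box x,z of tip -0.1 -25.9
```

View pics/side7.png

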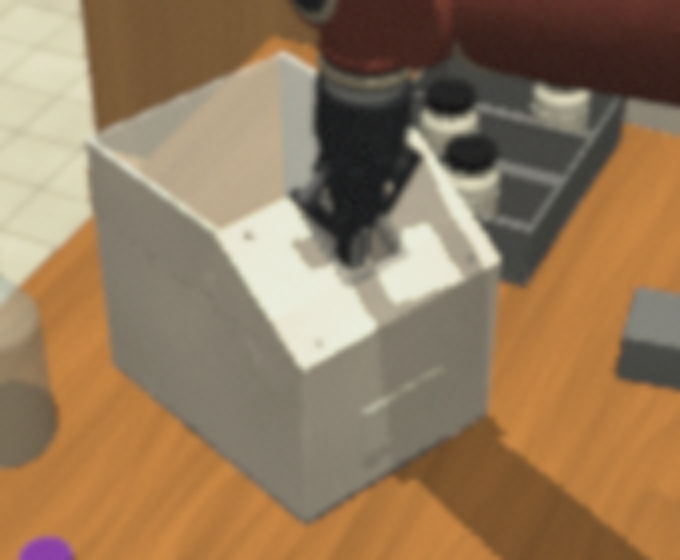

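The fingers are inside the mouth (350,250) with the bottle below them and no cap visible, at low force. I'll go a bit deeper, slowly.

Call:
step_arm(
  steps=[
    [0,1,5,0],
    [0,0,5,0],
  ],
)

```text
time: 15.7
tool_pos: [0.5748, -0.2362, 0.181]
tool_rot: [-0.011, 0.98, -0.198, 0.023]
contact_force: [-1.8, -0.7, 3.4]
gripper_width: -0.002
```

```bash
python3 go.py .510 -.21 .298
```

```text
t 15.7 tcp [ 0.5748 -0.2362  0.181 ] yaw -22.93 zaxis [ 0.0491  0.0127 -0.9987] w -0.002 F [-1.8 -0.7  3.4] j [-0.53  0.05  1.7   0.04  1.35  1.44]
tool delta mm [ -65.1   -2.6 -119.7]
mouth frame tcp [-22.    2.6 -31. ] grasp [ -9.6   1.9 -11.6]
box x,z of tip -0.3 -38.0
```

Call:
step_arm(
  steps=[
    [0,0,0,0],
    [0,0,-15,0],
    [0,0,-30,0],
    [0,0,-40,0],
    [0,0,-40,0],
    [0,40,-10,0],
    [0,45,0,0],
    [0,45,0,0],
  ],
)

```text
time: 16.5
tool_pos: [0.5194, -0.3566, 0.3247]
tool_rot: [-0.009, 0.981, -0.193, 0.027]
contact_force: [0.5, -0.6, -0.5]
gripper_width: 0.005
```

Call:
step_arm(
  steps=[
    [-10,40,0,0],
    [-10,40,0,0],
    [-10,30,0,0],
    [0,0,0,0],
  ],
)

```text
time: 16.9
tool_pos: [0.4457, -0.456, 0.3269]
tool_rot: [-0.005, 0.98, -0.196, 0.031]
contact_force: [0.8, 0.4, -0.6]
gripper_width: 0.001
```

```bash
cat > look.py <<'E'
import sys;from mf import *
n=sys.argv[1];C=[]
for c in("side","top"):
    im,d=grab_frame(c);np.savez(c+n+".npz",im=im,d=d);W=cloud(c,d);q=tom(W)
    h=(abs(q[...,0])<26)&(abs(q[...,1])<26);a=q[h];print(c,"mouth n pct",np.percentile(a[:,2],[2,25,50,75,98]).round(1))
    C.append(cv2.resize(im[80:220,260:400] if c=="side" else im[65:225,320:480],(390,390),interpolation=2))
cv2.imwrite(f"pics/look{n}.png",np.hstack(C)[...,::-1])
E
python3 look.py 8; python3 go.py .51 -.21 .298
```

```text
side mouth n pct [-23.1 -19.6 -17.9 -16.6  -5.2]
top mouth n pct [-20.5 -17.3 -15.8 -14.5 -11.3]
t 17.0 tcp [ 0.4479 -0.4537  0.3272] yaw -22.43 zaxis [ 6.38e-02 -5.00e-04 -9.98e-01] w 0.002 F [0.8 0.7 0.3] j [-0.93  0.01  1.5   0.05  1.59  1.03]
tool delta mm [ -37.2 -248.3   32.9]
mouth frame tcp [  36.5 -247.3  106.5] grasp [  48.5 -247.9  126.1]
box x,z of tip -31.3 108.2
```

View pics/look8.png

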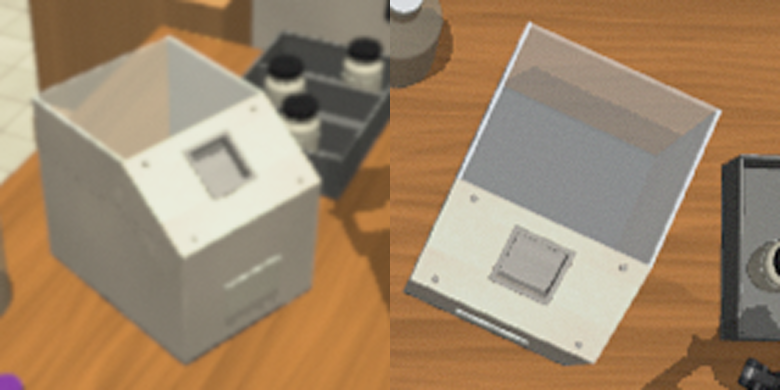

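```bash
python3 - <<'E'
from mf import *
for c in("top","side"):
    for n in "08":
        z=np.load(c+n+".npz");q=tom(cloud(c,z["d"])).reshape(-1,3)
        a=q[(q[:,0]>-25)&(q[:,0]<12)&(abs(q[:,1])<20)&(q[:,2]<-9)];k=np.polyfit(a[:,0],a[:,2],1);print(c,n,len(a),"flap slope",np.degrees(np.arctan(k[0])).round(2),"n0",k[1].round(2))
    A=np.load(c+"0.npz")["d"];B=np.load(c+"8.npz")["d"];I=np.load(c+"0.npz")["im"].astype(int);J=np.load(c+"8.npz")["im"].astype(int)
    for l in("jar","beaker","tipbox","bottle","dropbox"): print(l,[(np.round(b["box"]).tolist(),round(b["p"],2)) for b in boxes_of(c,l)][:3])
    m=(abs(I-J).max(-1)>30).astype(np.uint8);x,y,w,h=(327,74,130,143) if c=="top" else (272,94,104,118)
    print("changed in box area",m[y:y+h,x:x+w].sum(), np.argwhere(m[y:y+h,x:x+w])[:60:6].tolist())
E
```

```text
top 0 196 flap slope -0.1 n0 -15.78
top 8 193 flap slope 0.7 n0 -15.79
jar [([159.0, 167.0, 28.0, 23.0], 0.58)]
beaker [([260.0, 203.0, 23.0, 28.0], 0.57)]
tipbox [([426.0, 241.0, 27.0, 36.0], 0.73), ([361.0, 159.0, 34.0, 31.0], 0.31)]
bottle [([241.0, 170.0, 25.0, 21.0], 0.8), ([243.0, 133.0, 18.0, 19.0], 0.53)]
dropbox [([326.0, 72.0, 128.0, 144.0], 0.77)]
changed in box area 210 [[126, 127], [129, 125], [130, 120], [131, 117], [131, 123], [131, 129], [132, 121], [132, 127], [133, 119], [133, 125]]
side 0 97 flap slope 0.72 n0 -17.73
side 8 94 flap slope 0.62 n0 -17.89
jar [([242.0, 267.0, 22.0, 31.0], 0.59)]
beaker [([325.0, 225.0, 18.0, 36.0], 0.72)]
tipbox [([406.0, 152.0, 31.0, 28.0], 0.66), ([331.0, 140.0, 18.0, 9.0], 0.25)]
bottle [([288.0, 222.0, 16.0, 40.0], 0.57), ([254.0, 212.0, 15.0, 35.0], 0.56)]
dropbox [([269.0, 92.0, 106.0, 122.0], 0.66)]
changed in box area 0 []
```

The flap plane matches the starting picture, so it is fully shut. The white bottle is no longer seen outside, the jar, beaker and grey box are in place, and the gripper is clear. Handing in.

```bash
python3 -c "
from plant import *
print(state()['time'],state()['contact_force']);print(job_done())"
```

```text
17.5 [-0.03687591  0.43454042 -0.47269528]
the job is handed in; nothing more can be done
None
```

I posted the white bottle bottom first through the mouth of the waste box, and the flap shut behind it. I handed the job in at about 17.5 s.

- **How it was done:** I gripped the bottle at the cap and pivoted it to about 30–35° against the stirrer's fixed far edge, since the moves cannot tilt the tool. I inserted it, released it while the flap held it, then pressed it through with the shut fingers to about 31 mm inside the mouth. That took two grips, as the first sat about 12 mm too high.
- **Forces:** The contact force readings I took stayed under about 10 N.
- **Flap:** Its depth and slope match the starting pictures within 0.2 mm and 1°, so it is fully shut.
- **Bottle:** It no longer appears anywhere outside the box. I could not see it inside, because the sloping face hides that part, so I inferred rather than saw that it is lying there.
- **Other things:** The detector found the jar and beaker where they started, within a few pixels. The grey box's detected outline in the top view came out smaller than before (27 x 36 pixels instead of 37 x 51). I put that down to the arm's shadow and did not check it further; nothing came near that box. The green and purple look-alikes were not touched.

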